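# Line up the cake packs and shut the keeper bar

## Task

The cake packs on the display board have got out of line: set them in an even row, one squarely in front of each of the three card blocks, upright, centred on it and with a short end flat against the rail. Then swing the keeper bar fully shut against its catch so that they cannot slide off. Leave the other things on the counter alone.

Things in the scene. Friction and masses are not known exactly. Their poses are not given: they have to be found in the camera images.
- board: fixed wooden display board 240 (x) x 470 (y) x 15 mm; origin at the centre of its underside, x away from the robot. Near edge: dark rail along y, pack-side face at x = -83 mm, top 30 mm above the board's surface; on it three card blocks 40 mm wide at y = -105, 0, +105 mm, blank cards up to 58 mm above the surface. Far edge, x = +105 mm: line of the shut bar, catch (stop plate) at y = -160 mm
- place0 (a point): point on the board's surface where the centre of a pack's underside comes when the pack lies flat against the rail, centred on the right card block (seen from the robot); axes as the board's
- place1 (a point): point on the board's surface where the centre of a pack's underside comes when the pack lies flat against the rail, centred on the middle card block (seen from the robot); axes as the board's
- place2 (a point): point on the board's surface where the centre of a pack's underside comes when the pack lies flat against the rail, centred on the left card block (seen from the robot); axes as the board's
- pack0: clear plastic cake pack with a slice of brown swirl cake inside, a box 72 mm long (its x) x 46 mm wide (its y) x 40 mm tall, about 130 g; origin at the centre of its underside, z up. The three packs are alike, and the two ways round along x are alike
- pack1: clear plastic cake pack with a slice of brown swirl cake inside, a box 72 mm long (its x) x 46 mm wide (its y) x 40 mm tall, about 130 g; origin at the centre of its underside, z up. The three packs are alike, and the two ways round along x are alike
- pack2: clear plastic cake pack with a slice of brown swirl cake inside, a box 72 mm long (its x) x 46 mm wide (its y) x 40 mm tall, about 130 g; origin at the centre of its underside, z up. The three packs are alike, and the two ways round along x are alike
- bar (a joint): angle of the steel keeper bar about its upright hinge, rad: 0 = shut along the board's far edge against the catch; larger = swung out away from robot and packs (limit 0.9). The stiff hinge stays where it is left. Bar 335 mm long, 12 mm thick, 14 mm tall, underside 20 mm above the board's surface
- bar_knob (a point): top centre of the upright round wooden knob on the bar, 18 mm in diameter, rising 43 mm above the bar's top, 120 mm from the hinge axis; moves with the bar
- bar_hinge (a point): point on the bar's upright hinge axis at mid height of the bar (42 mm above the table), fixed on the board; axes as the board's
- jam_jar: bystander: small closed jar, 40 mm across, 55 mm tall, standing on the board near its right-hand end (board -y); origin under its centre
- shaker: bystander: steel sugar can, 56 mm across, 120 mm tall, on the table left of the board
- coin_dish: bystander: white bowl, 120 mm across, 30 mm tall, left of the board
- spatula: bystander: spatula 200 mm long lying on the table right of the board
- mug: bystander: blue mug, 76 mm across, 90 mm tall, on the table right of the board

How it is judged:
By the outcome, as a careful person would: the job done as asked, in the order asked, and still so for the second after the job is handed in, with the robot touching nothing.
It also fails if it takes over 58 s, if anything falls off the work surface, if the arm or the gripper's body presses on something with over 40 N, if the wrist force passes 120 N, or if a joint passes its speed limit or range.

## Robot

A 6-joint arm with a two-finger parallel gripper is mounted at the origin on the work surface. World frame = base frame: x ahead of the robot, y to its left, z up, the work surface at z = 0. Lengths are in m, angles in rad, forces in N, time in s.
With the tool pointing down it reaches from about 0.25 to 0.8 m from the base axis. Payload 3.9 kg.
Tool frame: the origin (TCP) lies midway between the tips of the shut fingers; the grasp point (between the pads) lies 19 mm behind it; z points along the fingers, y is the line along which they close (so a half turn about z gives the same grasp; the last joint's range is limited). The gripper opens to 85 mm and grips with 20 to 120 N. Pads are 22 mm wide; open, the fingers measure 114 mm over their backs; the gripper's body (76 mm by 85 mm) begins 54 mm behind the grasp point. The pads swing forward as they close: fully open they stand 13 mm farther back than shut.
Start: joints at [-1.223, 0.26, -0.138, 1.173, 0, 1.571], TCP at [0.179, -0.494, 0.231] pointing down, gripper open.
Joint ranges: [-2.78, 2.78], [-0.83, 1.72], [-1.28, 1.37], [-1.9, 2.12], [-1.57, 1.48], [-3.14, 3.14]. Speed limits (rad/s): [2.57, 2.57, 3.14, 3.14, 3.14, 3.14].

## Interface

Orientations are given as a rotation vector (axis times angle).
In Python, from rig import env, effector, snapshot, camera_params gives the robot as it stands. Calls block until the motion is done:
- env.goto(position, orientation): joint-space move of the TCP to a pose.
- env.servo_line(position, rot=None, speed=0.15, max_force=None): straight line of the TCP; rot=None keeps the orientation; speed is the mean speed in m/s. With max_force (N) it stops when the force on the tool has changed by that much, and returns True; else False.
- env.set_joints(angles): joint-space move.
- effector.move_gripper(opening, grip_force=None): finger opening in m; grip_force is the grip in N (None keeps the last); returns when the fingers have stopped.
- env.hold(seconds).
- env.inverse_kinematics(position, orientation): joint angles nearest the present ones, or None.
- snapshot(name): name is "scene" or "side" or "wrist"; returns the picture (420x560x3 uint8, red, green, blue); there is no depth.
- camera_params(name): a dict with "intrinsics" (3x3 intrinsics, pixels), "origin" and "attitude" of the camera in the world. Camera axes: x right, y up, looking along -z (the intrinsics and any distortion apply to the point x, -y, -z); pixel columns grow to the right and rows downward; lengths in m; the calibration is good to about 2 mm. A picture is of the moment at which its call begins: read the wrist's pose just before it. camera_params takes no time and is no camera call; for the wrist camera it gives the pose at the moment of the call.
A pose or a line that the arm cannot do raises env.MotionError and nothing moves.
- env.finish_job(): hands the job in; it is judged then, once.
Readings, each from a call of its own:
- env.get_time(): time.
- env.get_qpos(): joint angles.
- env.get_dq(): joint speeds.
- env.get_effort(): joint torques, N m.
- env.get_tcp_pos(): TCP position.
- env.get_ee_rot(): TCP orientation.
- env.get_wrist_force(): force on the tool from outside, world axes, zero at the start.
- env.get_ft_torque(): the same for the moment, N m.
- env.get_grip_width(): finger opening in m.
- env.get_gripper_force(): force on a finger pad.
Only numpy, scipy, OpenCV 4.12 (cv2) and the standard library are available. Lean on these libraries where they do the work, as an engineer would, in place of code of your own. Each camera call takes 0.05 s, during which the arm holds its last target. There are 200 camera calls.

## Working session

There is one attempt and no reset: what is moved stays moved. The work goes in short steps, each a Python script; the robot and the scene stay as the last script left them, time stands still between calls to the robot, and variables do not carry over. Pictures are saved under pics/ and viewed, at most 10 in all, crops included, and the job is handed in when it is done.

```bash
ls; mkdir -p pics
python3 - <<'E'
from rig import env, snapshot, camera_params
import cv2
for n in ("scene","side"):
    p=camera_params(n); print(n,p)
    cv2.imwrite(f"pics/{n}0.png",cv2.resize(snapshot(n)[:,:,::-1],(784,588),interpolation=cv2.INTER_CUBIC))
print(camera_params("wrist"), env.get_time())
E
```

```text
pics
scene {'intrinsics': array([[394.64972773,   0.        , 276.05908784],
       [  0.        , 394.64972773, 209.60904664],
       [  0.        ,   0.        ,   1.        ]]), 'origin': array([ 1.11432101, -0.39438793,  0.86914543]), 'attitude': array([0.68035866, 0.34696894, 0.94209747])}
side {'intrinsics': array([[383.02312737,   0.        , 284.97936286],
       [  0.        , 383.02312737, 207.57149377],
       [  0.        ,   0.        ,   1.        ]]), 'origin': array([-0.04724721,  0.61152089,  0.94880215]), 'attitude': array([ 0.35413916, -0.91285397, -2.20070509])}
{'intrinsics': array([[367.98292742,   0.        , 283.00036114],
       [  0.        , 367.98292742, 205.07071689],
       [  0.        ,   0.        ,   1.        ]]), 'origin': array([ 0.24155644, -0.47027475,  0.3733889 ]), 'attitude': array([-0.23030362,  0.16442613, -1.21486291])} 0.1
```

View pics/scene0.png

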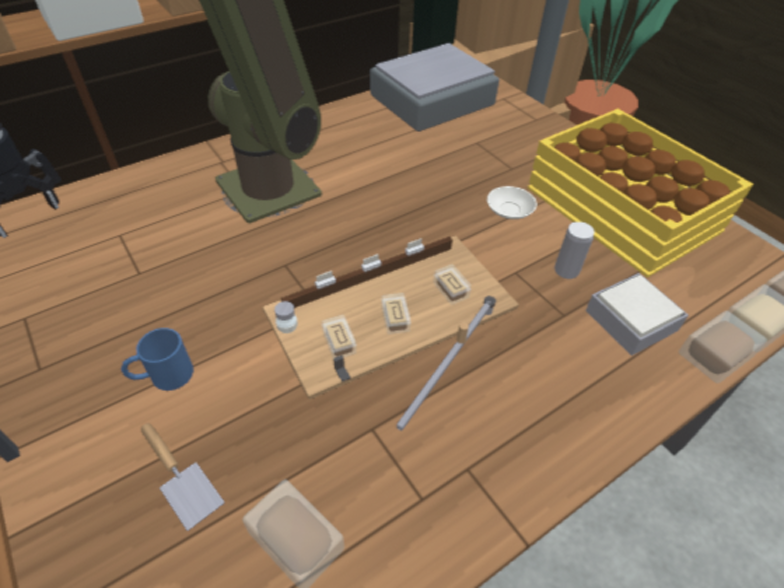

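View pics/side0.png

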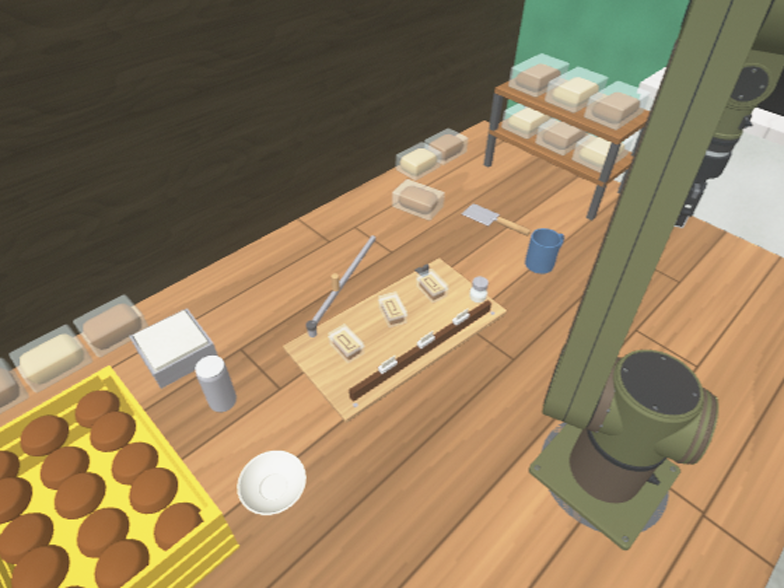

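The scene view (784x588) shows the board with corners near (265,311), (459,240), (516,302), (308,388). The packs are near (339,334), (396,311) and (452,282), the bar is swung out from its hinge at (489,303), and the jar is at (286,317). I'll get a rough board pose from this, then look closer with the wrist camera.

```bash
cat > h.py <<'E'
import numpy as np, cv2
from scipy.spatial.transform import Rotation as R
from rig import env, effector, snapshot, camera_params
def unproj(p,uv,z):
    uv=np.atleast_2d(np.array(uv,float)); z=np.broadcast_to(z,len(uv))
    K=p["intrinsics"]; d=np.c_[(uv[:,0]-K[0,2])/K[0,0],-(uv[:,1]-K[1,2])/K[1,1],-np.ones(len(uv))]
    d=R.from_rotvec(p["attitude"]).apply(d); o=np.array(p["origin"])
    return o+d*((z-o[2])/d[:,2])[:,None]
def proj(p,X):
    c=R.from_rotvec(p["attitude"]).inv().apply(np.atleast_2d(X)-p["origin"]); K=p["intrinsics"]
    return np.c_[K[0,2]+K[0,0]*c[:,0]/-c[:,2],K[1,2]-K[1,1]*c[:,1]/-c[:,2]]
def down(yaw):  # tool z down; closing axis (tool y) at yaw+90deg, tool x at yaw
    return (R.from_euler('z',yaw)*R.from_euler('x',np.pi)).as_rotvec()
E
python3 - <<'E'
from h import *
np.set_printoptions(precision=4,suppress=True)
p=camera_params("scene")
c=unproj(p,np.array([(265,311),(459,240),(516,302),(308,388)])/1.4,0.015); print(c[:,:2], c.mean(0))
print(unproj(p,np.array([(489,303),(401,427),(286,330)])/1.4,[0.042,.042,.015]))
# camera in tool frame
w=camera_params("wrist"); T=R.from_rotvec(env.get_ee_rot()); print(env.get_ee_rot(),T.as_matrix())
print(T.inv().apply(w["origin"]-env.get_tcp_pos()), T.inv().apply(R.from_rotvec(w["attitude"]).apply([0,0,-1])))
m=c.mean(0)
d=c[1]-c[0]; yb=np.arctan2(d[1],d[0])-np.pi/2; print("board yaw",yb)
for s in (0,np.pi/2,-np.pi/2,np.pi):
  for z in (.3,.35,.4):
    t=m+[-.03,0,0]; t[2]=z
    print(s,z,env.inverse_kinematics(t,down(yb+s)))
E
```

```text
[[ 0.3869 -0.188 ]
 [ 0.4335  0.2748]
 [ 0.6454  0.2552]
 [ 0.5942 -0.2017]] [0.515  0.0351 0.015 ]
[[ 0.6328  0.1875  0.042 ]
 [ 0.7613 -0.115   0.042 ]
 [ 0.4536 -0.1747  0.015 ]]
[-3.0924 -0.5433  0.0005] [[ 0.9401  0.3408 -0.0006]
 [ 0.3408 -0.9401  0.0017]
 [-0.     -0.0018 -1.    ]]
[ 0.0668 -0.0002 -0.1429] [-0.2626 -0.0004  0.9649]
board yaw -0.10047420282684172
0 0.3 [ 0.0722  0.1724 -0.0749  1.3235  0.     -2.9689]
0 0.35 [ 0.0722  0.1699  0.0501  1.451   0.     -2.9689]
0 0.4 [ 0.0722  0.1791  0.1905  1.5822  0.     -2.9689]
1.5707963267948966 0.3 [ 0.0722  0.1724 -0.0749  1.3235  0.      1.7435]
1.5707963267948966 0.35 [0.0722 0.1699 0.0501 1.451  0.     1.7435]
1.5707963267948966 0.4 [0.0722 0.1791 0.1905 1.5822 0.     1.7435]
-1.5707963267948966 0.3 [ 0.0722  0.1724 -0.0749  1.3235  0.     -1.3981]
-1.5707963267948966 0.35 [ 0.0722  0.1699  0.0501  1.451   0.     -1.3981]
-1.5707963267948966 0.4 [ 0.0722  0.1791  0.1905  1.5822  0.     -1.3981]
3.141592653589793 0.3 [ 0.0722  0.1724 -0.0749  1.3235  0.      0.1727]
3.141592653589793 0.35 [0.0722 0.1699 0.0501 1.451  0.     0.1727]
3.141592653589793 0.4 [0.0722 0.1791 0.1905 1.5822 0.     0.1727]
```

Run:
```python
from h import *
import json
env.goto([0.485,0.03,0.27],down(-0.10+np.pi)); env.hold(0.2)
p=camera_params("wrist"); im=snapshot("wrist")
json.dump({k:np.array(v).tolist() for k,v in p.items()},open("w1.json","w"))
cv2.imwrite("pics/w1raw.png",im[:,:,::-1])
cv2.imwrite("pics/w1.png",cv2.resize(im[:,:,::-1],(784,588),interpolation=cv2.INTER_CUBIC)); print(env.get_time(),env.get_tcp_pos(),p)
```

```text
2.525 [0.48506561 0.0294432  0.2699664 ] {'intrinsics': array([[367.98292742,   0.        , 283.00036114],
       [  0.        , 367.98292742, 205.07071689],
       [  0.        ,   0.        ,   1.        ]]), 'origin': array([0.41897945, 0.03637092, 0.41279213]), 'attitude': array([-0.21631768, -0.1965206 ,  1.46024022])}
```

View pics/w1.png

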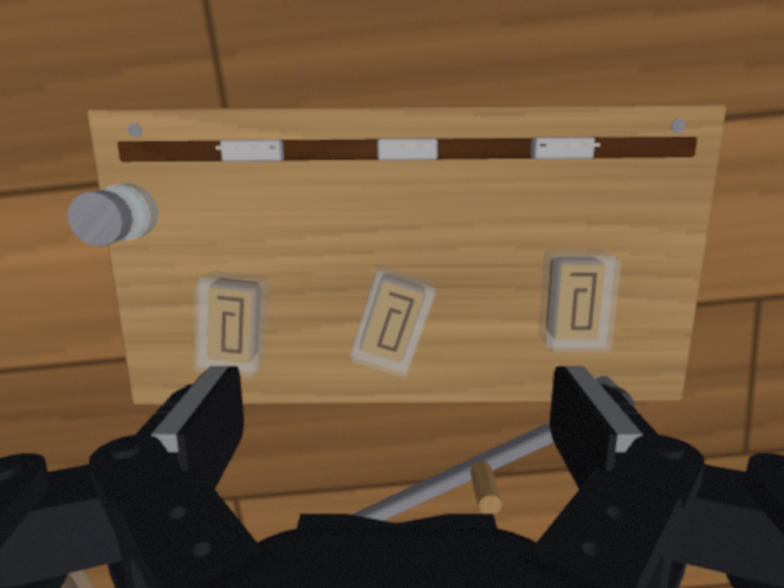

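The wrist view shows the board's corners at (90,111), (723,107), (683,401), (134,403). The packs are at about (230,324), (393,322) and (582,303), the middle one skewed, and the jar is at the left end. I'll enlarge the packs to read their corners.

Run:
```python
import cv2,numpy as np
im=cv2.imread("pics/w1raw.png")
ts=[cv2.resize(im[178:274,x:x+66],(264,384),interpolation=cv2.INTER_CUBIC) for x in (132,247,383)]
m=np.hstack(ts)
m=cv2.convertScaleAbs(m,alpha=1.6,beta=-60)
for k in range(0,384,40): m[k,::8]=(255,0,0)
for k in range(0,792,40): m[::8,k]=(255,0,0)
cv2.imwrite("pics/crop1.png",m)
```

```text
(no output)
```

View pics/crop1.png

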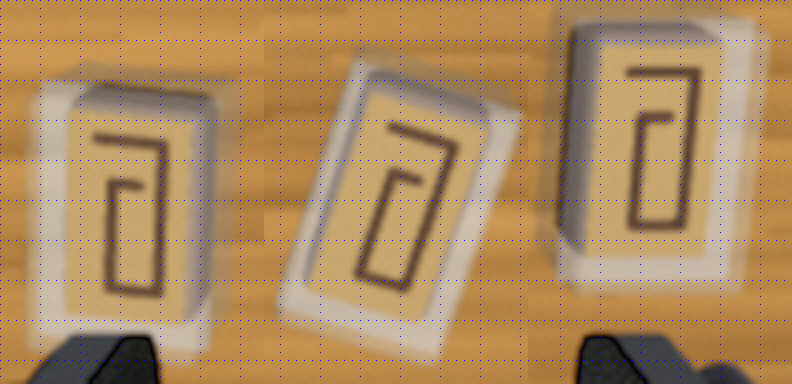

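In the crop, the top-face corners are:
- Left pack: about (40,82), (215,97), (200,360), (28,345).
- Middle pack: (358,60), (520,110), (435,362), (278,308).
- Right pack: (575,22), (757,20), (742,292), (565,285).

I'll fit boxes to these and check with an overlay.

```bash
cat > fit.py <<'E'
from h import *
import json
from scipy.optimize import least_squares
np.set_printoptions(precision=4,suppress=True)
p={k:np.array(v) for k,v in json.load(open("w1.json")).items()}
def rect(q,L,W,z,dz=0):
    c=np.array([(-L/2,-W/2),(-L/2,W/2),(L/2,W/2),(L/2,-W/2)]); r=R.from_euler('z',q[2]).as_matrix()[:2,:2]
    return np.c_[c@r.T+q[:2],np.full(4,z)]
def fit(uv,L,W,z,q0): 
    s=least_squares(lambda q:(proj(p,rect(q,L,W,z))-uv).ravel(),q0); return s.x,s.fun.reshape(-1,2)
B=np.array([(90,111),(723,107),(683,401),(134,403)])/1.4
b,e=fit(B,.24,.47,.015,[.515,.035,-.1])
packs=[]
T=[[(40,82),(215,97),(200,360),(28,345)],[(358,60),(520,110),(435,362),(278,308)],[(575,22),(757,20),(742,292),(565,285)]]
if __name__=="__main__":
    print("board",b,e.ravel())
    im=cv2.imread("pics/w1raw.png"); M=[]
    for i,(t,x0) in enumerate(zip(T,(132,247,383))):
        uv=(np.array(t,float)-[264*i,0])/4+[x0,178]
        q,e=fit(uv,.072,.046,.055,[.55,.0,-.1]); packs.append(q)
        r=R.from_euler('z',-b[2]).as_matrix()[:2,:2]
        print("pack",i,q,e.ravel(),"board frame",r@(q[:2]-b[:2]),q[2]-b[2])
        m=cv2.convertScaleAbs(cv2.resize(im[178:274,x0:x0+66],(264,384),interpolation=cv2.INTER_CUBIC),alpha=1.6,beta=-60)
        for z,c in ((.055,(0,0,255)),(.015,(255,0,0))):
            a=(proj(p,rect(q,.072,.046,z))-[x0,178])*4
            cv2.polylines(m,[a.astype(int)],True,c,1)
        M.append(m)
    cv2.imwrite("pics/ov1.png",np.hstack(M))
    r=R.from_euler('z',b[2]).as_matrix()[:2,:2]
    print("rail/cards top?", (proj(p,np.c_[(r@np.array([[-.083,-.105-.02],[-.083,-.105+.02],[-.083,-.02],[-.083,.02],[-.083,.085],[-.083,.125]]).T).T+b[:2],np.full(6,.045)])*1.4).tolist())
    np.save("fit.npy",np.array([b]+packs))
    # hinge/bar from scene+wrist
    print("bar pts wrist z=.049", (unproj(p,np.array([(600,400),(390,512)])/1.4,.049)))
E
python3 fit.py
```

```text
board [ 0.5123  0.036  -0.0944] [-2.9881 -0.664   4.1463 -1.0049 -0.1421  1.4478 -1.2116  2.5138]
pack 0 [ 0.5345 -0.1001 -0.2236] [-1.5039 -0.712   0.6943  0.9498  0.7936  0.4727  0.0635 -0.6714] board frame [ 0.035  -0.1334] -0.12920086486907897
pack 1 [ 0.5438  0.0212 -0.4128] [-1.1619 -0.8163  1.8873  0.2993  0.872  -0.2265 -1.6042  0.9033] board frame [ 0.0328 -0.0118] -0.3183609804363165
pack 2 [ 0.5431  0.1599 -0.0675] [ 0.1076  0.1698  1.0963 -0.8628 -0.6647 -1.1738 -0.6021  1.9669] board frame [0.019  0.1263] 0.026924230391124085
rail/cards top? [[227.9447149322624, 162.2923807009093], [285.568327528025, 161.89752631779433], [379.2362461074893, 161.2556854726566], [436.89623353423497, 160.86058183822257], [530.6232891991564, 160.2183357679289], [588.3196859101066, 159.822982646092]]
bar pts wrist z=.049 [[0.6247 0.1753 0.049 ]
 [0.7102 0.0019 0.049 ]]
```

View pics/ov1.png

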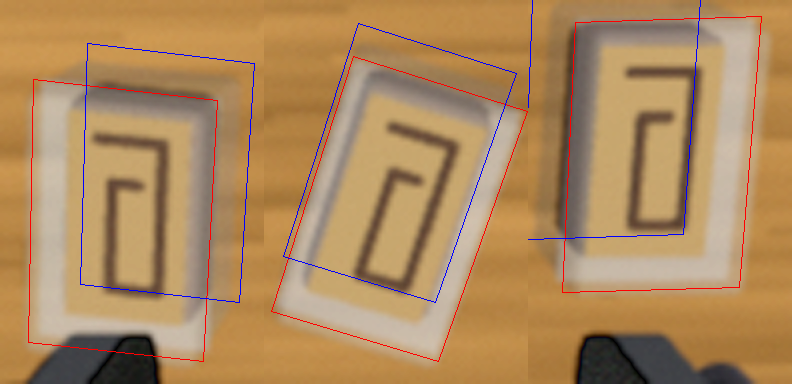

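The boxes fit to a few mm: gripping fixes y and yaw, and pushing on to the rail fixes x. The predicted card blocks and rail match the picture to about 1 mm. Next I'll place the middle pack.

```bash
cat > place.py <<'E'
from h import *
np.set_printoptions(precision=4,suppress=True)
F=np.load("fit.npy"); b=F[0]; rb=R.from_euler('z',b[2]).as_matrix()
def W(x,y,z): return rb@np.array([x,y,0])+[b[0],b[1],z]
def place(i,zt=.023):
    q=F[1+i]; py=(-.105,0,.105)[i]; o=down(q[2]+np.pi); ob=down(b[2]+np.pi)
    env.goto([q[0],q[1],.10],o); effector.move_gripper(.085)
    print("down",env.servo_line([q[0],q[1],zt],speed=.12,max_force=12))
    effector.move_gripper(.03,30); w=env.get_grip_width(); print("width",w,env.get_gripper_force())
    if not .040<w<.052: return
    env.servo_line([q[0],q[1],zt+.012],speed=.08)
    env.servo_line(W(-.047+.018,py,zt+.012),ob,speed=.1)
    env.servo_line(W(-.047+.018,py,zt),speed=.05)
    env.hold(.1); f0=env.get_wrist_force()
    hit=env.servo_line(W(-.047-.012,py,zt),speed=.04,max_force=6)
    t=rb.T@(env.get_tcp_pos()-[b[0],b[1],0]); print("hit",hit,"tcp board",t,rb.T@(env.get_wrist_force()-f0))
    effector.move_gripper(.064); t0=env.get_tcp_pos(); env.servo_line([t0[0],t0[1],.10],speed=.12)
    print(env.get_time())
E
python3 - <<'E'
from place import *
place(1)
u={k:v for k,v in camera_params("scene").items()}
cv2.imwrite("pics/s1.png",cv2.resize(snapshot("scene")[150:300,170:390,::-1],(792,540),interpolation=cv2.INTER_CUBIC))
import json; p={k:np.array(v) for k,v in json.load(open("w1.json")).items()}
print("jar",rb.T@(unproj(p,np.array([(134,212)])/1.4,.015)[0]-[b[0],b[1],0]), "knob",rb.T@(unproj(p,np.array([(489,504)])/1.4,.092)[0]-[b[0],b[1],0]))
E
```

```text
down False
width 0.045790131621030815 32.74033963680267
hit True tcp board [-0.0515  0.0002  0.0234] [-0.5673  0.3032 -3.7324]
8.0
jar [-0.0455 -0.2102  0.015 ] knob [0.1592 0.0578 0.092 ]
```

View pics/s1.png

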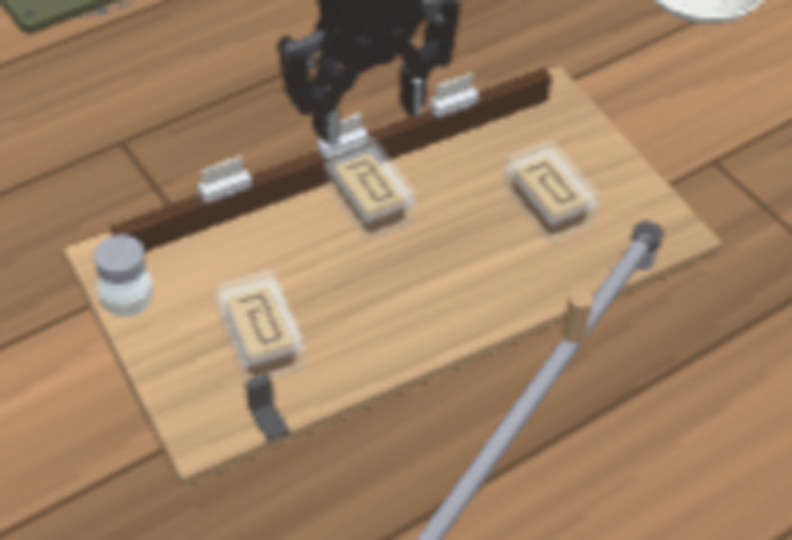

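The middle pack is at its block against the rail, at (370,185) in the crop. It sat about 4 mm farther out than my fit, so I'll correct that parallax for the other two.

Run:
```python
import place as P
from place import *
foot=np.array([.419,.0364])
for i in (0,2):
    F[1+i,:2]=foot+(F[1+i,:2]-foot)*1.037
    place(i)
env.goto(W(-.03,0,.27),down(b[2]+np.pi)); env.hold(.15)
p=camera_params("wrist"); im=snapshot("wrist"); print(env.get_time())
m=np.ascontiguousarray(im[:,:,::-1])
m=cv2.resize(m[50:310,50:530],None,fx=1.65,fy=1.65,interpolation=cv2.INTER_CUBIC)
for y in (-.105,0,.105):
    c=np.array([W(x,y+d,.055) for x,d in ((-.083,-.023),(-.083,.023),(-.011,.023),(-.011,-.023))])
    cv2.polylines(m,[((proj(p,c)-[50,50])*1.65).astype(int)],True,(0,0,255),1)
cv2.imwrite("pics/w2.png",m)
```

```text
down False
width 0.04570096399890201 32.28440701961517
hit True tcp board [-0.0455 -0.1052  0.0234] [ 0.3479  1.0092 -3.5742]
13.6583
down False
width 0.0457390332388622 32.66878366470337
hit True tcp board [-0.0452  0.1055  0.0235] [ 0.3649 -0.8967 -3.6491]
19.3583
20.375
```

View pics/w2.png

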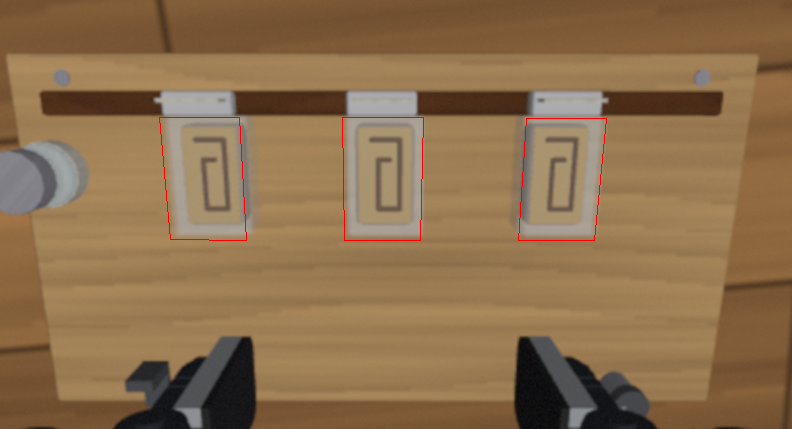

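All three packs stand squarely at their blocks, with outlines within about 1 mm of the targets. I can't confirm from this view that they are flush, so I'll nudge each pack against the rail with the shut fingers and check that none moves much.

Run:
```python
from place import *
ob=down(b[2]+np.pi)
effector.move_gripper(0.0)
for y in (.105,0,-.105):
    env.goto(W(.025,y,.09),ob)
    env.servo_line(W(.025,y,.03),speed=.15)
    env.servo_line(W(.010,y,.03),speed=.1); env.hold(.1); f0=env.get_wrist_force()
    h=env.servo_line(W(-.012,y,.03),speed=.03,max_force=8)
    print(h,rb.T@(env.get_tcp_pos()-[b[0],b[1],0]),rb.T@(env.get_wrist_force()-f0))
    env.servo_line(W(.025,y,.03),speed=.15); env.servo_line(W(.025,y,.09),speed=.2)
print(env.get_time())
```

```text
True [-0.0015  0.1051  0.0304] [ 0.81   -0.4429  2.0493]
True [-0.0012  0.      0.0306] [ 1.2666 -0.1028  1.2917]
True [-0.001  -0.1051  0.0307] [0.2092 0.0399 0.0755]
29.6083
```

All three packs stop the fingers at the same x to within 0.5 mm, so they are flush and in an even row. The bar is next.

```bash
cat > bar.py <<'E'
from place import *
def K(th,z=.060): return W(.105+.12*np.sin(th),.162-.12*np.cos(th),z)
def O(th): return down(b[2]+np.pi/2+th)
E
python3 - <<'E'
from bar import *
th=.49
env.goto(K(th,.125),O(th)); effector.move_gripper(.06)
print(env.servo_line(K(th),speed=.12,max_force=10))
effector.move_gripper(0.0,50); print("w",env.get_grip_width())
for th in (.39,.29,.19,.09,.03):
    env.servo_line(K(th),O(th),speed=.08); print(th,rb.T@env.get_wrist_force())
f0=env.get_wrist_force()
print(env.servo_line(K(-.10),O(-.02),speed=.03,max_force=20), rb.T@(env.get_tcp_pos()-[b[0],b[1],0]), rb.T@(env.get_wrist_force()-f0), env.get_time())
E
```

```text
False
w 0.016318163153076534
0.39 [-1.1031 -1.0901  5.8355]
0.29 [-1.8663 -0.6809  6.9229]
0.19 [-2.1815 -3.0617  6.1416]
0.09 [-2.1527 -2.1017  5.4706]
0.03 [-1.6917 -2.5073  6.8902]
True [0.1036 0.0412 0.0611] [ 3.752   2.2722 -5.4467] 34.425
```

Run:
```python
from bar import *
effector.move_gripper(.06); t=env.get_tcp_pos(); env.servo_line([t[0],t[1],.14],speed=.15)
env.goto(W(-.03,-.10,.30),down(b[2]+np.pi)); env.hold(.15)
s=cv2.resize(snapshot("scene")[165:285,180:380,::-1],(780,468),interpolation=cv2.INTER_CUBIC)
cv2.imwrite("pics/s2.png",s)
env.goto(W(.13,-.16,.20),down(b[2]+np.pi)); env.hold(.1)
s=cv2.resize(snapshot("side")[170:310,190:370,::-1],(756,588),interpolation=cv2.INTER_CUBIC)
cv2.imwrite("pics/sd2.png",s); print(env.get_time())
```

```text
38.3333
```

View pics/s2.png

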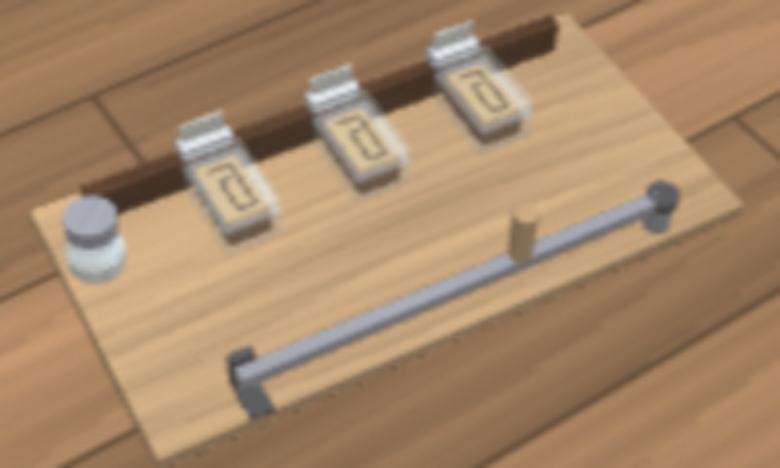

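The row is even and the bar lies against the catch at (245,372). As a last check I'll press the bar's free end from outside, then hand in if it doesn't give.

Run:
```python
from bar import *
ob=down(b[2]+np.pi); y=-.12
effector.move_gripper(0.0)
env.goto(W(.15,y,.10),ob); env.servo_line(W(.15,y,.042),speed=.15); env.hold(.1)
h=env.servo_line(W(.105,y,.042),speed=.03,max_force=12)
print(h,rb.T@(env.get_tcp_pos()-[b[0],b[1],0]))
env.servo_line(W(.15,y,.042),speed=.12); env.servo_line(W(.15,y,.20),speed=.2); print(env.get_time())
if h and env.get_time()<55: print(env.finish_job())
```

```text
True [ 0.1205 -0.12    0.0424]
42.4667
the job is handed in; nothing more can be done
None
```

The three cake packs stand upright in an even row, each flush against the rail and centred on its card block to within about 1–2 mm; the keeper bar is shut against its catch, and the job was handed in at about 42 s.

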